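# Put the ring gauge away and close its case

## Robot

A 6-joint arm with a two-finger parallel gripper is mounted at the origin on a cart in front of the work surface, level with it; the furniture and walls round the work are solid. World frame = base frame: x ahead of the robot, y to its left, z up, the work surface at z = 0. Lengths are in m, angles in rad, forces in N, time in s.
With the tool pointing down it reaches from about 0.275 to 0.875 m from the base axis. Payload 12.5 kg.
Tool frame: the origin (TCP) lies midway between the tips of the shut fingers; the grasp point (between the pads) lies 19 mm behind it; z points along the fingers, y is the line along which they close (so a half turn about z gives the same grasp; the last joint's range is limited). The gripper opens to 85 mm and grips with 20 to 120 N. Pads are 22 mm wide; open, the fingers measure 114 mm over their backs; the gripper's body (76 mm by 85 mm) begins 54 mm behind the grasp point. The pads swing forward as they close: fully open they stand 13 mm farther back than shut.
Start: joints at [-1.285, 0.351, 1.652, -0, 1.139, -0.085], TCP at [0.199, -0.513, 0.201] pointing down, gripper open.
Joint ranges: [-2.75, 2.75], [-0.79, 2.1], [0.01, 2.65], [-1.57, 4.71], [0.07, 3.14], [-2.87, 2.87]. Speed limits (rad/s): [2.22, 2.22, 2.79, 3.14, 3.14, 3.14].

## Interface

Orientations are given as a unit quaternion [x, y, z, w].
In Python, from station import robot gives the robot as it stands.
- The arm moves only by the tool servo_tool, never from a script. Its argument "rows" is text: rows parted by semicolons, each of 4 numbers parted by spaces: the shift along the tool's x, y, z normalised to -1 to 1, where 1 is 250 mm, then the turn about the tool's z normalised to -1 to 1, where 1 is 60 degrees. A call has 1 to 12 rows; each row shifts and turns the commanded pose from where the row before left it, along the tool's axes as they then stand; what a row does not reach is not made up. A row lasts 1/10 s, in which the tool goes at most 50 mm and 8.59 degrees, less where a joint would pass 70% of its speed; a pose out of reach is approached as far as the arm can. A call with a number of a shift or a turn outside -1 to 1 is refused whole. A call with a gripper value outside its range is refused whole. "fingers" is the finger opening in mm, from 0 to 85.4, set as the call begins (left out, the last holds). The fingers move at their own pace and stop on an object; "grip_force" is the grip in N (left out, the last holds). Time passes only in rows, so rows that do not move let the fingers close. It gives the time, the measured TCP pose, the force, the opening and the grip force at its end, in the units of the state.
- robot.sense(): the state, without advancing time (a new reading comes with each control period).
- robot.grab_frame(name): name is "scene" or "top" or "wrist"; returns a dict with "img" (420x560x3 uint8, red, green, blue), "intrinsics" (3x3 intrinsics, pixels), "cam_to_world" (4x4, takes a point from camera to world coordinates); the wrist camera has in their place "tool_from_camera" (4x4, takes a point from camera to tool coordinates, whose origin is the TCP and whose axes are the flange's). Camera axes: x right, y up, looking along -z (the intrinsics and any distortion apply to the point x, -y, -z); pixel columns grow to the right and rows downward; lengths in m; the calibration is good to about 2 mm. A picture is of the moment at which its call begins: read the wrist's pose just before it. There is no depth.
- robot.finish_job(): hands the job in; it is judged then, once.
The state is a dict: "clock": time; "q": joint angles; "qvel": joint speeds; "joint_efforts": joint torques, N m; "tool_pos": TCP position; "tool_rot": TCP orientation; "contact_force": force on the tool from outside, world axes, zero at the start; "ft_torque": the same for the moment, N m; "finger_gap": finger opening in m; "grasp_force": force on a finger pad.
Only numpy, scipy, OpenCV 4.12 (cv2) and the standard library are available. Lean on these libraries where they do the work, as an engineer would, in place of code of your own. Each camera call takes 0.05 s, during which the arm holds its last target. There are 200 camera calls.

## Task

Put the steel ring gauge away: lay it flat inside the open blue case, then set the blue lid with the yellow handle on the case so that it lies fully down and square on the rim all round (either way round will do). Leave the red caps and the yellow blade box where they are.

Things in the scene. Friction and masses are not known exactly. Their poses are not given: they have to be found in the camera images.
- gauge: Light grey steel ring gauge lying flat on the bench: a plain thick ring, outside diameter 64 mm, bore about 34 mm, 14 mm thick, 0.19 kg. Origin: centre of its underside; z is its axis, up.
- case: Open-topped blue rectangular case with a black lining, fixed to the bench: 150 mm long (its x) by 120 mm wide (its y) by 45 mm high, walls 5 mm thick, so the opening is 140 x 110 mm; the lined floor is 8 mm above its underside. Origin: centre of its underside; z up. It carries a small white label on its -x end.
- lid: Loose blue lid on the bench, 150 (its x) x 120 mm (y), 0.25 kg. Origin: centre of the underside of its grey locating lip; z up. The lip, z = 0 to 8 mm, 134 x 104 mm outside (130 x 100 in its lower half), goes inside the case walls with 3 mm play each side; the plate lies from z = 8 to 14 mm. Seated on the case, its origin is 37 mm above the case's origin.
- lid_handle (a point): Middle of the lid's yellow bar handle, 35 mm above the lid's origin and centred over it. The bar runs along the lid's x: 84 mm long, 14 mm wide and 14 mm high, on two posts near its ends, with 14 mm free between bar and plate.
- blade_box: Small yellow box 66 x 26 x 14 mm, bystander nearest the robot; origin: centre of its underside.
- cap_a: Red moulded plastic cap, 44 mm across, 39 mm high, standing behind the work, bystander, the right-hand one of two; origin: centre of its underside.
- cap_b: Red moulded plastic cap, 44 mm across, 39 mm high, standing behind the work, bystander, the left-hand one of two; origin: centre of its underside.
Things that resemble listed ones, but are neither listed nor needed, are in the scene too. Of the things like the gauge, leave any that is brown, orange or purple; of the rest the smaller one is meant.

How it is judged:
By the outcome, as a careful person would: the job done as asked, in the order asked, and still so for the second after the job is handed in, with the robot touching nothing.
It also fails if it takes over 54 s, if anything falls off the work surface, if the arm or the gripper's body presses on something with over 40 N, if the wrist force passes 120 N, or if a joint passes its speed limit or range.

## Working session

There is one attempt and no reset: what is moved stays moved. The work goes in short steps, Python scripts to look and compute and a tool call to move; the robot and the scene stay as the last step left them, time stands still between calls to the robot, and variables do not carry over. Pictures are saved under pics/ and viewed, at most 10 in all, crops included, and the job is handed in when it is done.

Besides the shell and the picture viewer there is one more tool, called after "Request:" as a command line: name --argument value ..., lists and objects as JSON in quotes. servo_tool: Moves the arm, as the interface text tells. Scaled input: -1 to 1 covers 250 mm each way for a shift and 60 degrees each way for a turn. Its arguments: {"type":"object","properties":{"rows":{"type":"string"},"fingers":{"type":"number"},"grip_force":{"type":"number"}},"required":["rows"]}

```bash
mkdir -p pics; python3 - <<'E'
from station import robot
import cv2,numpy as np,pickle
s=robot.sense();print(s)
d={}
for n in("scene","top"):
    f=robot.grab_frame(n);d[n]=f;cv2.imwrite(f"pics/{n}0.png",f["img"][:,:,::-1]);print(n,f["intrinsics"],f["cam_to_world"],f.keys())
pickle.dump(d,open("f0.pkl","wb"))
E
```

```text
{'clock': 0.0, 'q': array([-1.28460580e+00,  3.51246851e-01,  1.65238973e+00,  3.17282485e-05,
        1.13909856e+00, -8.45950517e-02]), 'qvel': array([-5.40424665e-04,  2.97481800e-04, -1.01169428e-03, -3.81124577e-04,
        8.10483556e-05, -6.41105140e-05]), 'joint_efforts': array([ 1.31272936e-03, -5.06095433e+01, -2.91405541e+01, -1.23690472e-05,
        4.51321612e-03, -3.64419449e-06]), 'tool_pos': array([ 0.19922721, -0.51227602,  0.20096569]), 'tool_rot': array([ 9.82864987e-01,  1.84326045e-01, -4.31509640e-05, -5.69795016e-04]), 'contact_force': array([-0.21997237, -0.10206313, -0.76607526]), 'ft_torque': array([-0.03456104,  0.01963176, -0.03269414]), 'grasp_force': 0.0, 'finger_gap': 0.08513408481444755}
scene [[498.3289096    0.         283.88518598]
 [  0.         498.3289096  207.53526909]
 [  0.           0.           1.        ]] [[-0.79616837  0.23570278 -0.55727922 -0.08043992]
 [-0.60489088 -0.3327756   0.72344138  0.81277652]
 [-0.01493178  0.91307426  0.40751987  0.51206141]
 [ 0.          0.          0.          1.        ]] dict_keys(['img', 'intrinsics', 'cam_to_world'])
top [[439.26852543   0.         283.5547787 ]
 [  0.         439.26852543 210.03426795]
 [  0.           0.           1.        ]] [[-0.02444284  0.99337524 -0.11228615  0.41734804]
 [-0.99966846 -0.02519682 -0.00530041 -0.00511572]
 [-0.00809455  0.11211937  0.99366178  0.97749776]
 [ 0.          0.          0.          1.        ]] dict_keys(['img', 'intrinsics', 'cam_to_world'])
```

View pics/top0.png

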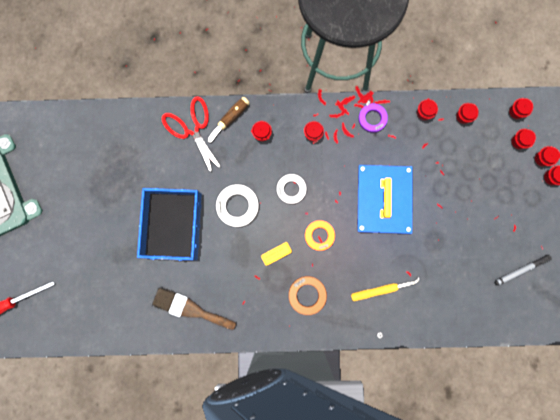

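View pics/scene0.png

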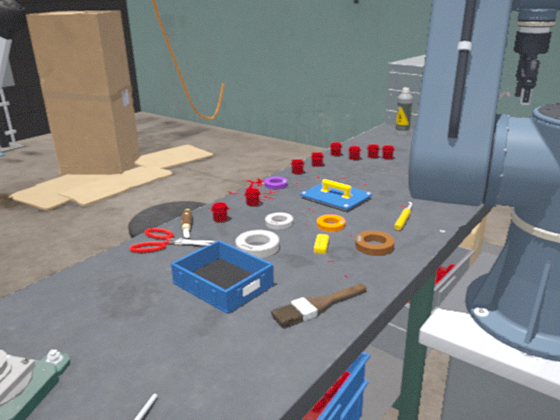

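The top view shows five rings: small light-grey at (291,189), large light-grey at (237,206), purple at (373,117), yellow-orange at (320,235) and brown-orange at (307,296). Coloured rings are excluded, so the smaller grey one at (291,189) is the gauge. The case is at (168,224), the lid at (385,200) with its handle running along the image's vertical, and the blade box at (276,254). Next I measure and make the confirming crop.

```bash
cat > h.py <<'E'
import cv2,numpy as np
def ray(f,uv,z,T=None):
    T=f["cam_to_world"] if T is None else T
    K=f["intrinsics"];uv=np.atleast_2d(uv).astype(float)
    d=np.c_[(uv-[K[0,2],K[1,2]])/[K[0,0],K[1,1]],np.ones(len(uv))]*[1,-1,-1]
    d=d@T[:3,:3].T;o=T[:3,3]
    return o+d*((z-o[2])/d[:,2])[:,None]
def proj(f,p,T=None):
    T=f["cam_to_world"] if T is None else T
    p=(np.atleast_2d(p)-T[:3,3])@T[:3,:3];K=f["intrinsics"]
    return np.c_[K[0,0]*p[:,0]/-p[:,2]+K[0,2],K[1,1]*p[:,1]/p[:,2]+K[1,2]]
def blobs(m,amin=60):
    c,_=cv2.findContours(m.astype(np.uint8),cv2.RETR_EXTERNAL,cv2.CHAIN_APPROX_NONE)
    return [k for k in c if cv2.contourArea(k)>amin]
def mask(img,name):
    h=cv2.cvtColor(img,cv2.COLOR_RGB2HSV);H,S,V=[h[...,i].astype(int) for i in range(3)]
    return {"grey":(S<40)&(V>140),"blue":(H>98)&(H<125)&(S>130)&(V>70),"yellow":(H>20)&(H<35)&(S>150)&(V>120),"red":((H<6)|(H>174))&(S>160)&(V>80)}[name]
def rect(f,c,z):
    p=ray(f,c[:,0],z)[:,:2];r=cv2.minAreaRect((p*1000).astype(np.float32));return np.round(r[0],1),np.round(r[1],1),round(r[2],1)
E
python3 - <<'E'
import pickle;from h import *
d=pickle.load(open("f0.pkl","rb"))
f=d["top"]
for n,z in(("grey",.014),("blue",.045),("blue",.014),("yellow",.014),("yellow",.042),("red",.039)):
    for c in blobs(mask(f["img"],n)):
        print("top",n,z,c[:,0].mean(0).round(),*rect(f,c,z))
f=d["scene"]
for n,z in(("grey",.014),("yellow",.042)):
    for c in blobs(mask(f["img"],n)):
        if c[:,0,1].mean()>170: print("scene",n,z,c[:,0].mean(0).round(),*rect(f,c,z))
a=d["top"]["img"][150:270,190:350];cv2.imwrite("pics/crop1.png",cv2.resize(a,None,fx=5,fy=5,interpolation=2)[:,:,::-1])
E
```

```text
top grey 0.014 [347. 389.] [ 150.  -123.7] [90.4 35.3] 66.2
top grey 0.014 [246. 357.] [211.   81.5] [59.9 63.7] 18.3
top grey 0.014 [503. 344.] [ 238.4 -454. ] [74.1 29. ] 88.7
top grey 0.014 [293. 339.] [248.9 -15.3] [34.8 76.1] 53.6
top grey 0.014 [402. 334.] [ 257.8 -248.6] [44.8 58.7] 89.4
top grey 0.014 [412. 318.] [ 285.7 -272.1] [50.8 29.7] 6.5
top grey 0.014 [177. 305.] [326.3 234.2] [29.5 49.3] 67.7
top grey 0.014 [381. 302.] [ 320.5 -207.4] [33.4 93.9] 13.8
top grey 0.014 [ 32. 292.] [361.6 549.6] [ 11.2 100.6] 22.8
top grey 0.014 [409. 283.] [ 361.2 -266.8] [13.3 50.5] 18.5
top grey 0.014 [518. 272.] [ 378.2 -504.5] [13.  77.9] 23.6
top grey 0.014 [441. 255.] [ 420.  -336.4] [93.3 40.3] 84.2
top grey 0.014 [ 30. 208.] [544.6 561.1] [28.8 25.2] 28.1
top grey 0.014 [477. 193.] [ 554.5 -431.9] [51.2 19.1] 1.5
top grey 0.014 [523. 169.] [ 604.4 -534. ] [80.6 36.3] 28.7
top grey 0.014 [  7. 197.] [584.  605.5] [164.2  51.1] 2.8
top grey 0.014 [462. 151.] [ 647.7 -401.7] [14.6 47.2] 68.3
top grey 0.014 [498. 147.] [ 657.6 -482.7] [57.9 33.7] 85.0
top grey 0.014 [208. 251.] [439
[... 1371 characters left out ...]
 [77.  36.3] 10.9
top red 0.039 [342. 107.] [ 751.1 -134.8] [36.6 60.9] 68.9
top red 0.039 [364.  96.] [ 777.2 -184.5] [35.3 36.7] 88.4
scene grey 0.014 [380. 387.] [136.4 315.8] [ 53.4 142.1] 26.0
scene grey 0.014 [481. 312.] [79.3 76.2] [24.8 24.9] 36.0
scene grey 0.014 [459. 262.] [163.5 -54.4] [ 33.9 227.7] 6.5
scene grey 0.014 [486. 315.] [ 81.  -28.9] [195.7 744.4] 10.5
scene grey 0.014 [172. 275.] [ 788.2 -154.6] [1184.  1678.9] 34.2
scene yellow 0.042 [321. 244.] [395.8  75.4] [24.4 77.3] 27.3
scene yellow 0.042 [330. 221.] [438.5 -25.2] [52.5 56.1] 33.6
scene yellow 0.042 [402. 219.] [ 314.9 -123.8] [ 16.8 110.5] 11.8
scene yellow 0.042 [336. 187.] [ 527.4 -193.7] [ 66.1 113.7] 33.1
```

View pics/crop1.png

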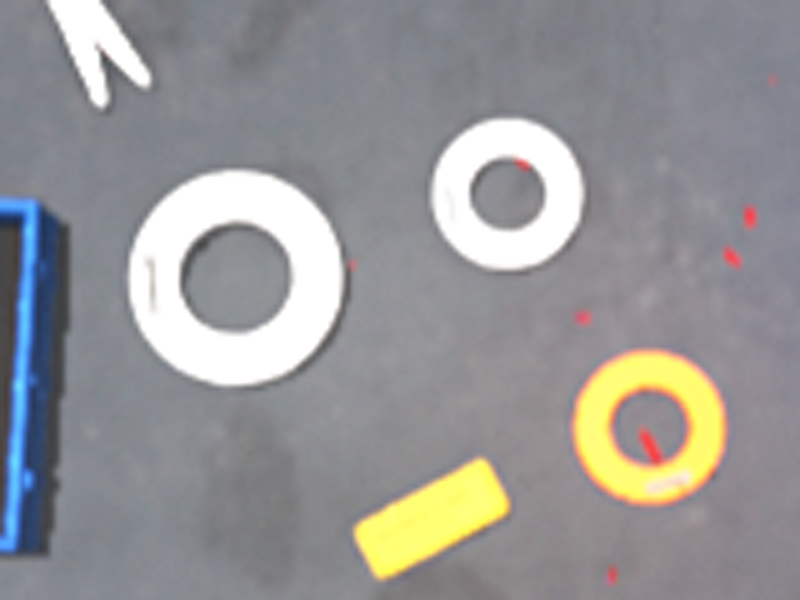

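The crop confirms it. The small plain grey ring is at crop (508,194), which is full-frame (291.6,188.8), next to the larger grey one at crop (236,277). Now finer measurements from both views.

```bash
python3 - <<'E'
import pickle;from h import *
d=pickle.load(open("f0.pkl","rb"))
f=d["top"];hsv=cv2.cvtColor(f["img"],cv2.COLOR_RGB2HSV)
print("px",[hsv[int(v),int(u)].tolist() for u,v in((276,254),(387,199),(197,220),(203,220),(168,190),(285,189))])
for nm,box in(("top",(255,160,325,215)),("scene",(262,208,297,232))):
    g=d[nm]; m=np.zeros((420,560),bool);x0,y0,x1,y1=box;m[y0:y1,x0:x1]=1
    for t in(170,210):
        for c in blobs(m&(g["img"].min(2)>t),100):
            p=ray(g,c[:,0],.014)[:,:2];A=np.c_[2*p,np.ones(len(p))];s=np.linalg.lstsq(A,(p**2).sum(1),rcond=None)[0]
            print(nm,t,s[:2].round(4),"R",np.sqrt(s[2]+s[:2]@s[:2]).round(4),rect(g,c,.014))
for V in(70,120,150,180):
    H,S,Vv=cv2.split(hsv);m=(H>98)&(H<125)&(S>110)&(Vv>V)
    for c in blobs(m,1000): 
        z=.045 if c[:,0,0].mean()<250 else .014
        print(V,c[:,0].mean(0).round(),rect(f,c,z))
# case interior (dark)
m=np.zeros((420,560),bool);m[180:270,130:205]=1
H,S,Vv=cv2.split(hsv)
for c in blobs(m&(Vv<60),500): print("dark",rect(f,c,.045),rect(f,c,.008))
m=np.zeros((420,560),bool);m[165:235,360:412]=1
for c in blobs(m&(H>15)&(H<40)&(S>100),100): print("handle",c[:,0].mean(0),rect(f,c,.042))
m=np.zeros((420,560),bool);m[240:270,255:295]=1
for c in blobs(m&(H>15)&(H<40)&(S>100),100): print("bladebox",rect(f,c,.014))
E
```

```text
px [[30, 138, 255], [30, 113, 255], [110, 148, 100], [106, 21, 134], [106, 178, 253], [128, 7, 142]]
top 170 [ 0.5744 -0.0177] R 0.0331 (array([574. , -17.7]), array([66.6, 65.1]), 88.5)
top 210 [ 0.5743 -0.0176] R 0.0322 (array([574. , -17.7]), array([62.2, 65.1]), 88.5)
scene 170 [ 0.5725 -0.0099] R 0.0373 (array([569.2,  -8.6]), array([63.6, 86.6]), 36.4)
scene 210 [ 0.5733 -0.0158] R 0.0308 (array([572.6, -15.1]), array([61.4, 60.2]), 35.5)
70 [169. 224.] (array([499.8, 244.9]), array([129.7, 152.7]), 86.5)
70 [385. 199.] (array([ 546.1, -223.9]), array([120.6, 151.3]), 86.7)
120 [167. 224.] (array([499.8, 246.6]), array([126.1, 152.7]), 86.3)
120 [385. 199.] (array([ 546.1, -223.9]), array([120.6, 151.3]), 86.7)
150 [167. 224.] (array([499.9, 247. ]), array([125.5, 152.7]), 86.5)
150 [385. 199.] (array([ 546.1, -223.9]), array([120.6, 151.3]), 86.7)
180 [167. 224.] (array([500. , 247.1]), array([125.4, 152.7]), 86.5)
180 [385. 199.] (array([ 546.4, -224.2]), array([120.4, 150.7]), 86.6)
handle [386.46067416 198.5505618 ] (array([ 543.8, -219.5]), array([19.2, 82.6]), 87.0)
bladebox (array([431.4,  18.6]), array([27.9, 66.3]), 26.6)
```

The gauge is at (0.574,-0.017) with R about 32 mm, which fits its 64 mm diameter. The case rim is about (0.500,0.248) with its long axis at -3.5°. The lid is about (0.546,-0.224), 120x150, at -3.3°. All are within reach. Turn first, then travel to above the gauge.

Request:
servo_tool --rows "0 0 0 -0.136;0 0 0 -0.136;0 0 0 -0.136;0 0 0 -0.136;0 0 0 -0.136;0 0 0 -0.136;0 0 0 -0.136;0 0 0 -0.136" --fingers 85

```text
clock: 0.9
tool_pos: [0.1993, -0.5124, 0.2011]
tool_rot: [0.726, 0.687, 0.0, -0.0]
contact_force: [-0.1, 0.3, -0.2]
finger_gap: 0.0848
grasp_force: 0.0
```

Request:
servo_tool --rows "0.16 0.107 0 0;0.16 0.107 0 0;0.16 0.107 0 0;0.16 0.107 0 0;0.16 0.107 0 0;0.16 0.107 0 0;0.16 0.107 0 0;0.16 0.107 0 0;0.16 0.107 0 0;0.16 0.107 0 0;0.16 0.107 0 0;0 0 0 0"

```text
clock: 2.1
tool_pos: [0.5218, -0.0873, 0.2011]
tool_rot: [0.727, 0.687, 0.0, -0.0]
contact_force: [-1.4, -0.9, -0.4]
finger_gap: 0.0849
grasp_force: 0.0
```

```bash
cat >> h.py <<'E'
from scipy.spatial.transform import Rotation as Ro
def wristT(s,f):
    T=np.eye(4);T[:3,:3]=Ro.from_quat(s["tool_rot"]).as_matrix();T[:3,3]=s["tool_pos"];return T@f["tool_from_camera"]
def delta(s,tgt,yaw):
    R=Ro.from_quat(s["tool_rot"]).as_matrix();y=np.degrees(np.arctan2(R[1,0],R[0,0]))
    e=(yaw-y+180)%360-180
    print("pos",s["tool_pos"].round(4),"yaw",y.round(2),"shift mm",((np.array(tgt)-s["tool_pos"])@R*1000).round(1),"turn deg",round(-e,2))
E
python3 - <<'E'
from h import *;from station import robot;import pickle
s=robot.sense();f=robot.grab_frame("wrist");pickle.dump((s,f),open("w1.pkl","wb"))
T=wristT(s,f);print(f["tool_from_camera"].round(3),f["intrinsics"].round(1),proj(f,[[.574,-.0175,.014]],T))
cv2.imwrite("pics/w1.png",f["img"][:,:,::-1])
for t in(170,210):
  for c in blobs(f["img"].min(2)>t,500):
    p=ray(f,c[:,0],.014,T)[:,:2];A=np.c_[2*p,np.ones(len(p))];q=np.linalg.lstsq(A,(p**2).sum(1),rcond=None)[0]
    print(t,c[:,0].mean(0).round(),q[:2].round(4),"R",np.sqrt(q[2]+q[:2]@q[:2]).round(4))
delta(s,[.574,-.0175,.1],86.6)
E
```

```text
[[ 0.     0.954  0.301  0.077]
 [ 1.    -0.    -0.     0.001]
 [-0.     0.301 -0.954 -0.174]
 [ 0.     0.     0.     1.   ]] [[312.8   0.  277.9]
 [  0.  312.8 208.5]
 [  0.    0.    1. ]] [[320.41634447 113.8580512 ]]
170 [322. 112.] [ 0.5756 -0.0169] R 0.0316
170 [284.  16.] [0.5398 0.0925] R 0.033
210 [322. 112.] [ 0.5755 -0.017 ] R 0.0315
210 [285.  16.] [0.54   0.0933] R 0.0329
pos [ 0.5218 -0.0873  0.2011] yaw 86.78 shift mm [ 72.5  48.2 101.2] turn deg 0.18
```

View pics/w1.png

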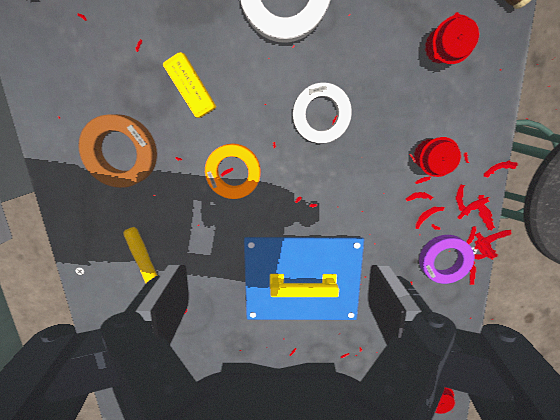

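The gauge is at wrist pixel (322,112), world (0.5755,-0.017), agreeing with the top view. Go over it and part-way down.

Request:
servo_tool --rows "0.146 0.098 0 0;0.146 0.098 0 0;0 0 0 0;0 0 0.18 0;0 0 0.18 0;0 0 0.18 0;0 0 0.12 0;0 0 0 0;0 0 0 0"

```text
clock: 3.05
tool_pos: [0.573, -0.0223, 0.0373]
tool_rot: [0.729, 0.685, -0.0, -0.0]
contact_force: [0.8, -0.5, 0.4]
finger_gap: 0.0852
grasp_force: 0.0
```

```bash
python3 - <<'E'
from h import *;from station import robot
s=robot.sense();delta(s,[.575,-.017,-.003],86.6);print(s["contact_force"])
f=robot.grab_frame("wrist");cv2.imwrite("pics/w2.png",f["img"][:,:,::-1])
E
```

```text
pos [ 0.573  -0.0223  0.0373] yaw 86.47 shift mm [ 5.4  1.7 40.3] turn deg -0.13
[ 0.79241835 -0.46279473  0.40426647]
```

View pics/w2.png

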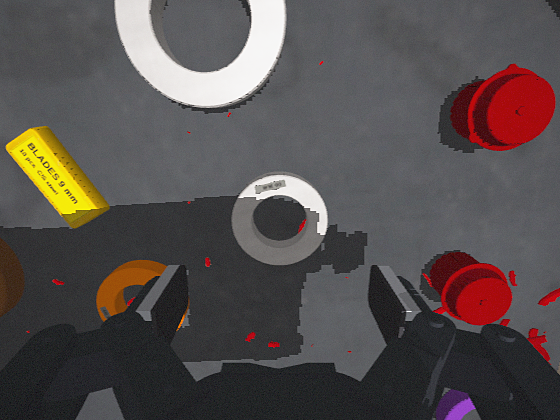

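The fingers straddle the gauge's line and the ring is centred near (280,220). I'll check its position numerically from this frame.

```bash
python3 - <<'E'
from h import *;from station import robot
s=robot.sense();f=robot.grab_frame("wrist");T=wristT(s,f)
m=np.zeros((420,560),np.uint8);g=f["img"]
m[165:275,222:335]=1
hsv=cv2.cvtColor(g,cv2.COLOR_RGB2HSV)
for t in(95,105,115):
  for c in blobs((m>0)&(g.min(2)>t),1500):
    c=cv2.convexHull(c);p=ray(f,c[:,0],.014,T)[:,:2];q=cv2.minEnclosingCircle((p*1000).astype(np.float32));A=np.c_[2*p,np.ones(len(p))];w=np.linalg.lstsq(A,(p**2).sum(1),rcond=None)[0]
    print(t,cv2.boundingRect(c),np.round(q[0],1),q[1],w[:2].round(4))
# hand-read outer edge of top face: left 232, right 328, top 173
print(ray(f,[[232,215],[328,215],[280,173]],.014,T).round(4))
for x in((.575,-.017,.014),): print(proj(f,x,T))
E
```

```text
95 (222, 165, 106, 100) [568.2 -10. ] 42.006107330322266 [ 0.5729 -0.0127]
105 (231, 171, 96, 94) [575.3 -15.8] 33.04047775268555 [ 0.5757 -0.0161]
115 (237, 172, 90, 63) [577.6 -12.9] 31.693408966064453 [ 0.5762 -0.0146]
[[ 0.5451 -0.0107  0.014 ]
 [ 0.6091 -0.0146  0.014 ]
 [ 0.5788  0.0157  0.014 ]]
[[277.28705162 221.33608793]]
```

The gauge centre is about (0.576,-0.016). Finish the descent and grip.

Request:
servo_tool --rows "0.025 0.011 0 0;0 0 0.06 0;0 0 0.06 0;0 0 0.03 0;0 0 0.01 0;0 0 0 0;0 0 0 0"

```text
clock: 3.85
tool_pos: [0.5763, -0.0153, -0.0033]
tool_rot: [0.728, 0.685, 0.0, 0.0]
contact_force: [0.0, 1.1, 0.6]
finger_gap: 0.0852
grasp_force: 0.0
```

Request:
servo_tool --rows "0 0 0 0;0 0 0 0;0 0 0 0;0 0 0 0;0 0 0 0;0 0 0 0" --fingers 55 --grip_force 50

```text
clock: 4.45
tool_pos: [0.5762, -0.0153, -0.0035]
tool_rot: [0.728, 0.685, 0.0, 0.0]
contact_force: [-0.1, -1.0, 0.3]
finger_gap: 0.055
grasp_force: 0.0
```

The fingers went to 55 mm with no grip force, so they probably closed above the ring. Look.

```bash
python3 - <<'E'
from h import *;from station import robot
s=robot.sense();delta(s,[.576,-.016,-.003],86.6);print(s["contact_force"],s["finger_gap"])
f=robot.grab_frame("wrist");cv2.imwrite("pics/w3.png",f["img"][:,:,::-1])
E
```

```text
pos [ 0.5762 -0.0153 -0.0035] yaw 86.52 shift mm [-0.7 -0.1 -0.5] turn deg -0.08
[-0.08730245 -0.9537365   0.33630725] 0.05500946090349576
```

View pics/w3.png

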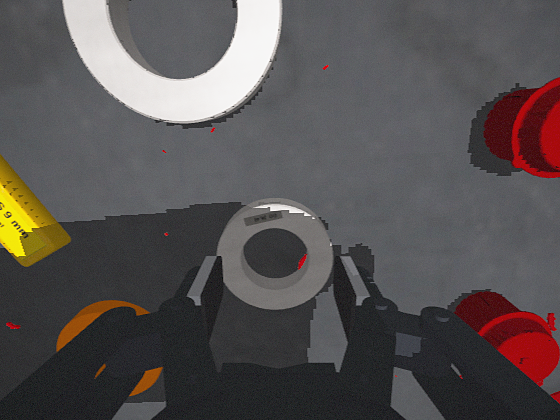

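The wrist view shows the fingertips ending at about (212,257) and (347,257), while the ring spans columns 217–333 and is not occluded. At a 55 mm gap that puts the tips well above the ring's top, about 35 mm behind the TCP. I'll open and descend in small steps while watching the force.

Request:
servo_tool --rows "0 0 0 0;0 0 0 0;0 0 0 0;0 0 0 0;0 0 0.016 0;0 0 0.016 0;0 0 0 0" --fingers 85

```text
clock: 5.2
tool_pos: [0.5757, -0.0152, -0.0123]
tool_rot: [0.728, 0.685, -0.0, -0.0]
contact_force: [-0.0, -0.4, 0.6]
finger_gap: 0.0851
grasp_force: 0.0
```

```bash
python3 - <<'E'
from h import *;from station import robot
s=robot.sense();print(s["tool_pos"],s["contact_force"],s["finger_gap"])
f=robot.grab_frame("scene");cv2.imwrite("pics/s2.png",cv2.resize(f["img"][150:270,220:380],None,fx=5,fy=5,interpolation=2)[:,:,::-1])
T=f["cam_to_world"]
print(proj(f,[s["tool_pos"],[.576,-.016,0],[.576,-.016,.014]]))
E
```

```text
[ 0.5756913  -0.01522743 -0.01227056] [-0.00519991 -0.36580083  0.60673384] 0.08509777337866864
[[278.08724209 228.07280636]
 [278.08242469 223.25201274]
 [277.96492723 217.87654471]]
```

View pics/s2.png

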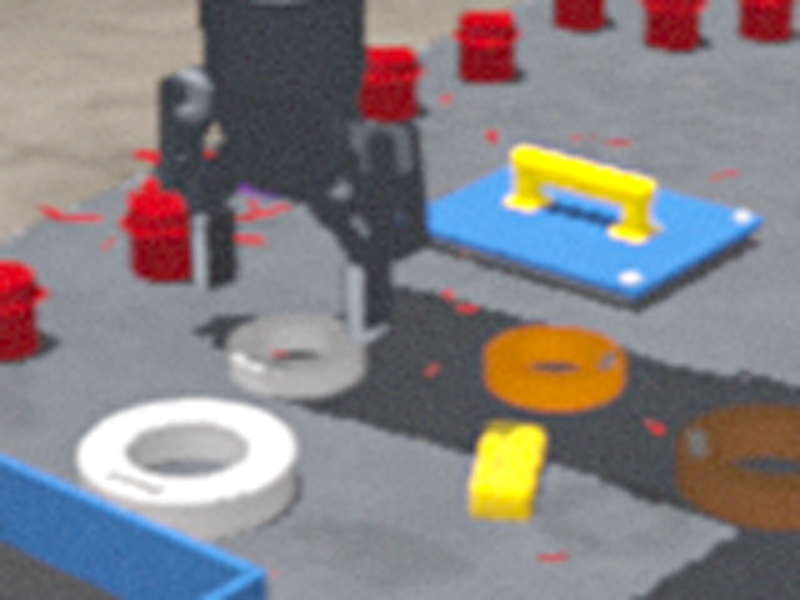

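In the scene crop the fingertips are at crop (203,285) and (367,340). Their midpoint lies about 28 mm above the bench while the TCP reads -12 mm, so open tips really stand about 40 mm behind the stated TCP, consistent with the wrist view. TCP z near -0.032 should grip the ring.

Request:
servo_tool --rows "0 0 0.02 0;0 0 0.02 0;0 0 0.02 0;0 0 0.02 0;0 0 0 0;0 0 0 0"

```text
clock: 5.85
tool_pos: [0.5761, -0.0153, -0.0316]
tool_rot: [0.728, 0.685, -0.0, -0.0]
contact_force: [-0.5, 0.1, -0.5]
finger_gap: 0.0855
grasp_force: 0.0
```

Request:
servo_tool --rows "0 0 0 0;0 0 0 0;0 0 0 0;0 0 0 0;0 0 0 0;0 0 0 0" --fingers 55 --grip_force 50

```text
clock: 6.45
tool_pos: [0.5762, -0.0153, -0.0307]
tool_rot: [0.728, 0.685, -0.0, 0.0]
contact_force: [-3.0, 0.5, 9.3]
finger_gap: 0.0609
grasp_force: 53.3
```

Gripped: gap 60.9 mm at 53 N, with light bench contact. Lift and check.

Request:
servo_tool --rows "0 0 -0.02 0;0 0 -0.04 0;0 0 -0.08 0;0 0 -0.15 0;0 0 -0.2 0;0 0 -0.12 0;0 0 0 0;0 0 0 0"

```text
clock: 7.25
tool_pos: [0.5761, -0.0153, 0.1214]
tool_rot: [0.728, 0.685, 0.0, 0.0]
contact_force: [0.0, 0.2, -1.8]
finger_gap: 0.0605
grasp_force: 55.2
```

```bash
python3 - <<'E'
from h import *;from station import robot
s=robot.sense();print(s["tool_pos"],s["contact_force"],s["finger_gap"],s["grasp_force"])
f=robot.grab_frame("wrist");g=robot.grab_frame("scene")
a=np.zeros((420,780,3),np.uint8);a[:,:560]=f["img"];a[:220,560:]=g["img"][60:280,190:410]
cv2.imwrite("pics/w4.png",a[:,:,::-1])
E
```

```text
[ 0.57607238 -0.01525199  0.12139533] [ 0.00751266  0.18259005 -1.80053385] 0.06054486033757166 55.191174448264064
```

View pics/w4.png

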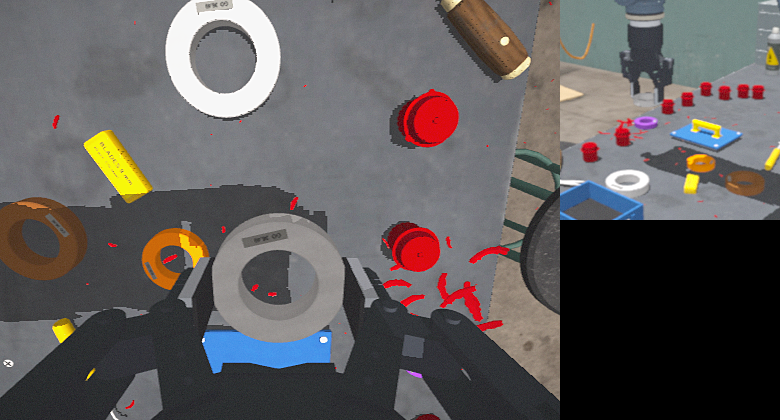

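The gauge is held level and centred (ring centre about (278,277), about 1.9 N load). Move to short of the case and look at it with the wrist camera.

Request:
servo_tool --rows "0.14 -0.07 0 0;0.14 -0.07 0 0;0.14 -0.07 0 0;0.14 -0.07 0 0;0.14 -0.07 0 0;0 0 0 0;0 0 0 0"

```text
clock: 8.05
tool_pos: [0.4986, 0.1651, 0.1199]
tool_rot: [0.728, 0.686, -0.001, -0.0]
contact_force: [0.5, -0.2, -2.5]
finger_gap: 0.0609
grasp_force: 55.2
```

```bash
python3 - <<'E'
from h import *;from station import robot;import pickle
s=robot.sense();f=robot.grab_frame("wrist");T=wristT(s,f);pickle.dump((s,f),open("w5.pkl","wb"))
delta(s,[.5,.2485,.08],86.6)
cv2.imwrite("pics/w5.png",f["img"][:,:,::-1])
H,S,V=cv2.split(cv2.cvtColor(f["img"],cv2.COLOR_RGB2HSV))
for t in(90,150,200):
  for c in blobs((H>98)&(H<125)&(S>110)&(V>t),1500):
    r=cv2.minAreaRect((ray(f,c[:,0],.045,T)[:,:2]*1000).astype(np.float32));print(t,cv2.boundingRect(c),np.round(r[0],1),np.round(r[1],1),round(r[2],1))
E
```

```text
pos [0.4986 0.1651 0.1199] yaw 86.62 shift mm [83.4 -3.5 39.8] turn deg 0.02
90 (166, 6, 217, 172) [501.8 250.2] [119.9 150.1] 86.2
150 (166, 6, 217, 172) [501.8 250.2] [119.9 150.1] 86.2
200 (166, 6, 217, 171) [501.8 250.2] [119.2 150.3] 86.4
```

View pics/w5.png

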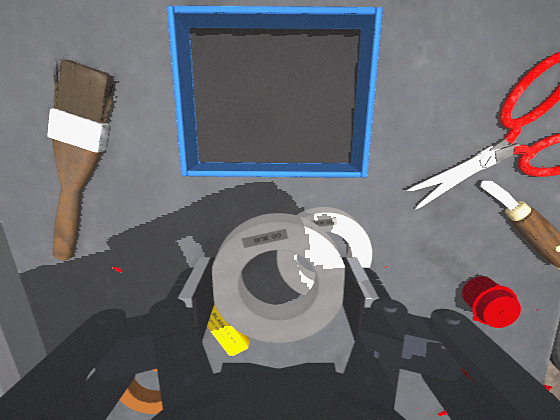

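The whole case rim is visible, spanning (166,6) to (383,178). It measures 119.9 x 150.1 mm, centred at (0.5018,0.2502), with its long axis at -3.8°, which matches the given size. Move over its centre and lower the gauge.

Request:
servo_tool --rows "0.17 -0.004 0 0;0.17 -0.004 0 0;0 0 0 0;0 0 0.14 0;0 0 0.14 0;0 0 0.12 0;0 0 0.08 0;0 0 0.05 0;0 0 0.02 0;0 0 0 0;0 0 0 0"

```text
clock: 9.2
tool_pos: [0.5033, 0.2497, -0.0157]
tool_rot: [0.728, 0.685, 0.001, 0.0]
contact_force: [-0.8, 0.0, -2.4]
finger_gap: 0.0606
grasp_force: 55.2
```

Request:
servo_tool --rows "0 0 0.012 0;0 0 0.01 0;0 0 0 0;0 0 0 0;0 0 0 0"

```text
clock: 9.7
tool_pos: [0.5026, 0.2497, -0.0219]
tool_rot: [0.728, 0.685, 0.0, 0.0]
contact_force: [-0.2, 0.5, -1.5]
finger_gap: 0.061
grasp_force: 55.2
```

Request:
servo_tool --rows "0 0 0 0;0 0 0 0;0 0 0 0;0 0 0 0" --fingers 78

```text
clock: 10.1
tool_pos: [0.5027, 0.2497, -0.0219]
tool_rot: [0.728, 0.685, 0.0, 0.0]
contact_force: [-0.9, -0.6, -0.5]
finger_gap: 0.0781
grasp_force: 0.0
```

Request:
servo_tool --rows "0 0 -0.04 0;0 0 -0.08 0;0 0 -0.16 0;0 0 -0.2 0;0 0 -0.16 0;0 0 0 0;0 0 0 0"

```text
clock: 10.8
tool_pos: [0.5029, 0.2498, 0.1392]
tool_rot: [0.728, 0.685, 0.001, 0.0]
contact_force: [-0.7, 0.6, -0.9]
finger_gap: 0.0781
grasp_force: 0.0
```

```bash
python3 - <<'E'
from h import *;from station import robot;import pickle
s=robot.sense();f=robot.grab_frame("wrist");T=wristT(s,f);g=robot.grab_frame("top")
pickle.dump((s,f,g),open("w6.pkl","wb"));delta(s,[.53,-.224,.15],-3.5)
for n,F,TT in(("w",f,T),("top",g,g["cam_to_world"])):
  x,y=proj(F,[.502,.25,.022],TT)[0]
  m=np.zeros((420,560),bool);r=60 if n=="w" else 22;m[max(0,int(y-r)):int(y+r),max(0,int(x-r)):int(x+r)]=1
  for c in blobs(m&(F["img"].min(2)>85),150):
    p=ray(F,c[:,0],.022,TT)[:,:2]*1000;q=cv2.minEnclosingCircle(p.astype(np.float32));print(n,(x,y),cv2.boundingRect(c),np.round(q,1) if 0 else (np.round(q[0],1),round(q[1],1)),cv2.contourArea((p).astype(np.float32))/np.pi/32**2)
E
```

```text
pos [0.5029 0.2498 0.1392] yaw 86.53 shift mm [-471.3   55.8  -11.1] turn deg 90.03
w (np.float64(275.42269154480255), np.float64(193.54241147571386)) (244, 161, 68, 67) (array([504. , 248.7]), 33.1) 1.0191441881197696
top (np.float64(169.4875906136716), np.float64(223.51321200985308)) (156, 208, 31, 31) (array([503.1, 246.9]), 35.2) 1.10663754511277
```

The gauge lies in the case at about (0.504,0.249): flat (area and radius match at z = 22 mm) and well inside. Now go to the lid, turning 90° so the fingers close across the handle.

Request:
servo_tool --rows "-0.19 -0.006 0 0;-0.19 -0.006 0 0;-0.19 -0.006 0 0;-0.19 -0.006 0 0;-0.19 -0.006 0 0;-0.19 -0.006 0 0;-0.19 -0.006 0 0;-0.19 -0.006 0 0;-0.19 -0.006 0 0;-0.19 -0.006 0 0" --fingers 60

```text
clock: 11.9
tool_pos: [0.4577, -0.2251, 0.1368]
tool_rot: [0.728, 0.685, -0.0, -0.001]
contact_force: [0.9, 0.9, 0.7]
finger_gap: 0.0597
grasp_force: 0.0
```

Request:
servo_tool --rows "0 0 0 0.137;0 0 0 0.137;0 0 0 0.137;0 0 0 0.137;0 0 0 0.137;0 0 0 0.137;0 0 0 0.137;0 0 0 0.137;0 0 0 0.137;0 0 0 0.137;0 0 0 0.137;0 0 0 0"

```text
clock: 13.1
tool_pos: [0.4582, -0.2232, 0.1368]
tool_rot: [0.999, -0.035, -0.001, -0.001]
contact_force: [0.6, -0.9, -0.4]
finger_gap: 0.0598
grasp_force: 0.0
```

```bash
python3 - <<'E'
from h import *;from station import robot;import pickle
s=robot.sense();f=robot.grab_frame("wrist");T=wristT(s,f);pickle.dump((s,f),open("w7.pkl","wb"))
delta(s,[.546,-.224,.08],-3.4)
cv2.imwrite("pics/w7.png",f["img"][:,:,::-1])
H,S,V=cv2.split(cv2.cvtColor(f["img"],cv2.COLOR_RGB2HSV))
for n,m,z in(("plate",(H>98)&(H<125)&(S>110)&(V>60),.014),("handle",(H>20)&(H<36)&(S>100)&(V>200),.042),("handle",(H>20)&(H<36)&(S>100),.042)):
  for c in blobs(m,600):
    r=cv2.minAreaRect((ray(f,c[:,0],z,T)[:,:2]*1000).astype(np.float32));print(n,cv2.boundingRect(c),np.round(r[0],1),np.round(r[1],1),round(r[2],1))
E
```

```text
pos [ 0.4582 -0.2232  0.1368] yaw -4.02 shift mm [87.8 -5.3 56.6] turn deg -0.62
plate (198, 0, 146, 180) [ 547.4 -223.9] [119.6 149.3] 86.6
handle (12, 209, 62, 48) [442.8  -4.9] [22.1 60.7] 26.6
handle (95, 160, 65, 63) [476.5 -90.4] [56.8 56.2] 36.8
handle (258, 38, 27, 110) [ 547.5 -224.7] [20.  82.6] 86.8
handle (213, 277, 90, 35) [ 364.7 -194.8] [18.  93.1] 11.8
handle (12, 206, 69, 51) [443.9  -7.9] [22.7 67. ] 26.6
handle (95, 160, 65, 63) [476.5 -90.4] [56.8 56.2] 36.8
handle (258, 38, 27, 110) [ 547.5 -224.7] [20.  82.6] 86.8
```

The lid plate spans (198,0) to (344,180), centred at (0.5474,-0.2239), 119.6 x 149.3 mm, long axis at -3.4°, with the handle centred over it. Move above it and come down to just above the handle.

Request:
servo_tool --rows "0 0 0 -0.01;0.178 -0.009 0 0;0.178 -0.009 0 0;0 0 0 0;0 0 0.16 0;0 0 0.14 0;0 0 0.06 0;0 0 0 0;0 0 0 0" --fingers 45

```text
clock: 14.05
tool_pos: [0.5484, -0.2245, 0.0491]
tool_rot: [1.0, -0.028, 0.001, 0.0]
contact_force: [0.2, -0.5, 1.0]
finger_gap: 0.0453
grasp_force: 0.0
```

```bash
python3 - <<'E'
from h import *;from station import robot
s=robot.sense();delta(s,[.5474,-.2243,-.005],-3.4);print(s["finger_gap"])
E
```

```text
pos [ 0.5484 -0.2245  0.0491] yaw -3.24 shift mm [-1.1 -0.2 54.1] turn deg 0.16
0.045252291449473646
```

Request:
servo_tool --rows "-0.004 0 0.08 0.003;0 0 0.07 0;0 0 0.04 0;0 0 0.02 0;0 0 0.006 0;0 0 0 0;0 0 0 0"

```text
clock: 14.75
tool_pos: [0.5474, -0.2243, -0.0052]
tool_rot: [1.0, -0.03, 0.001, 0.0]
contact_force: [-0.4, 0.3, 0.9]
finger_gap: 0.0448
grasp_force: 0.0
```

Request:
servo_tool --rows "0 0 0 0;0 0 0 0;0 0 0 0;0 0 0 0;0 0 0 0;0 0 0 0;0 0 0 0" --fingers 5 --grip_force 70

```text
clock: 15.45
tool_pos: [0.5471, -0.2242, -0.0055]
tool_rot: [1.0, -0.03, 0.0, 0.0]
contact_force: [-1.2, 1.1, 5.5]
finger_gap: 0.0122
grasp_force: 69.2
```

The handle is gripped at 69 N. Lift the lid.

Request:
servo_tool --rows "0 0 -0.02 0;0 0 -0.05 0;0 0 -0.08 0;0 0 -0.12 0;0 0 -0.1 0;0 0 -0.03 0;0 0 0 0;0 0 0 0"

```text
clock: 16.25
tool_pos: [0.5463, -0.2238, 0.093]
tool_rot: [1.0, -0.03, -0.001, -0.0]
contact_force: [0.4, 0.7, -2.9]
finger_gap: 0.0119
grasp_force: 68.5
```

Request:
servo_tool --rows "-0.012 -0.08 0 0;-0.028 -0.18 0 0;-0.028 -0.18 0 0;-0.028 -0.18 0 0;-0.028 -0.18 0 0;-0.028 -0.18 0 0;-0.028 -0.18 0 0;-0.028 -0.18 0 0;-0.028 -0.18 0 0;-0.028 -0.18 0 0;-0.022 -0.14 0 0;-0.006 -0.05 0 0"

```text
clock: 17.45
tool_pos: [0.5008, 0.2551, 0.0928]
tool_rot: [1.0, -0.029, -0.001, 0.0]
contact_force: [-0.6, -0.1, -2.9]
finger_gap: 0.0125
grasp_force: 68.8
```

Request:
servo_tool --rows "0 0 0 0;0 0 0 0"

```text
clock: 17.65
tool_pos: [0.5021, 0.2514, 0.0932]
tool_rot: [1.0, -0.03, -0.001, 0.0]
contact_force: [-0.2, 0.1, -2.2]
finger_gap: 0.0124
grasp_force: 68.8
```

```bash
python3 - <<'E'
from h import *;from station import robot;import pickle
s=robot.sense();f=robot.grab_frame("wrist");g=robot.grab_frame("top");q=robot.grab_frame("scene")
pickle.dump((s,f,g,q),open("w8.pkl","wb"))
delta(s,[.5018,.2502,.06],-3.7);print(s["contact_force"],s["ft_torque"],s["finger_gap"])
H,S,V=cv2.split(cv2.cvtColor(g["img"],cv2.COLOR_RGB2HSV))
zp=s["tool_pos"][2]+.0055+.014
for c in blobs((H>98)&(H<125)&(S>110)&(V>60),600): print(cv2.boundingRect(c),rect(g,c,zp))
f["cam_to_world"]=wristT(s,f)
H,S,V=cv2.split(cv2.cvtColor(f["img"],cv2.COLOR_RGB2HSV))
for c in blobs((H>98)&(H<125)&(S>110)&(V>60),600): print("wrist",cv2.boundingRect(c),rect(f,c,zp))
a=np.zeros((440,800,3),np.uint8);a[:420,:560]=f["img"];a[:220,560:]=q["img"][150:370,150:390];a[220:,560:]=cv2.resize(g["img"][150:300,90:253],(240,220))
cv2.imwrite("pics/w8.png",a[:,:,::-1])
E
```

```text
pos [0.5021 0.2514 0.0932] yaw -3.46 shift mm [-0.2  1.2 33.2] turn deg 0.24
[-0.24073709  0.0783424  -2.1672273 ] [-0.00668474 -0.01919783 -0.0253253 ] 0.012441075390617897
(148, 183, 54, 78) (array([498.5, 217.8]), array([106.7, 152.9]), 88.5)
wrist (152, 112, 252, 196) (array([525.8, 249.7]), array([119.6, 106.8]), 86.5)
```

Lid is hanging level (about 2.5 N) and centred over the case to about 1 mm. Correct slightly and lower to just above the rim, then slowly on.

Request:
servo_tool --rows "-0.003 0.0045 0 0.004;0 0 0.06 0;0 0 0.07 0;0 0 0.04 0;0 0 0.02 0;0 0 0 0;0 0 0 0"

```text
clock: 18.5
tool_pos: [0.5023, 0.2509, 0.047]
tool_rot: [0.999, -0.032, 0.0, -0.0]
contact_force: [0.6, -0.1, -2.6]
finger_gap: 0.0123
grasp_force: 68.8
```

Request:
servo_tool --rows "0 0 0.012 0;0 0 0.012 0;0 0 0.012 0;0 0 0 0;0 0 0 0"

```text
clock: 19.0
tool_pos: [0.5019, 0.2509, 0.0374]
tool_rot: [0.999, -0.032, -0.0, 0.0]
contact_force: [0.1, -0.2, -3.6]
finger_gap: 0.0124
grasp_force: 68.8
```

No contact and the lip is just entering. Continue slowly.

Request:
servo_tool --rows "0 0 0.008 0;0 0 0.008 0;0 0 0.006 0;0 0 0 0;0 0 0 0"

```text
clock: 19.5
tool_pos: [0.5019, 0.2508, 0.032]
tool_rot: [0.999, -0.032, -0.0, 0.0]
contact_force: [-0.5, -0.4, -3.4]
finger_gap: 0.0125
grasp_force: 68.8
```

Request:
servo_tool --rows "0 0 0.004 0;0 0 0.004 0;0 0 0 0;0 0 0 0"

```text
clock: 19.9
tool_pos: [0.5021, 0.2509, 0.0315]
tool_rot: [0.999, -0.032, 0.0, -0.0]
contact_force: [-6.5, -3.3, 16.5]
finger_gap: 0.0122
grasp_force: 71.3
```

Contact came at z = 0.0315, exactly the seated height. Release and retreat.

Request:
servo_tool --rows "0 0 -0.004 0;0 0 0 0;0 0 0 0;0 0 0 0;0 0 0 0;0 0 0 0" --fingers 45

```text
clock: 20.5
tool_pos: [0.5019, 0.2509, 0.0309]
tool_rot: [0.999, -0.032, -0.0, 0.0]
contact_force: [-0.5, 0.3, -0.4]
finger_gap: 0.045
grasp_force: 0.0
```

Request:
servo_tool --rows "0 0 -0.04 0;0 0 -0.1 0;0 0 -0.18 0;0 0 -0.18 0;-0.15 0 -0.1 0;-0.18 0 0 0;0 0 0 0;0 0 0 0"

```text
clock: 21.3
tool_pos: [0.4193, 0.2565, 0.182]
tool_rot: [0.999, -0.032, 0.001, -0.0]
contact_force: [1.3, -0.1, -0.0]
finger_gap: 0.0452
grasp_force: 0.0
```

```bash
python3 - <<'E'
from h import *;from station import robot;import pickle
s=robot.sense();f=robot.grab_frame("wrist");g=robot.grab_frame("top");q=robot.grab_frame("scene")
print(s["clock"],s["tool_pos"],s["contact_force"])
f["cam_to_world"]=wristT(s,f)
for n,F in(("wrist",f),("top",g)):
  H,S,V=cv2.split(cv2.cvtColor(F["img"],cv2.COLOR_RGB2HSV))
  for t in(60,150):
    for c in blobs((H>98)&(H<125)&(S>110)&(V>t),1500): print(n,t,cv2.boundingRect(c),rect(F,c,.051))
a=np.zeros((590,800,3),np.uint8);a[:420,:560]=f["img"];a[:220,560:]=g["img"][110:330,100:340];a[230:590,500:800]=cv2.resize(q["img"][210:330,160:280],(300,360)[::1]) if 0 else 0
b=cv2.resize(q["img"][205:325,150:300],None,fx=2.4,fy=2.4);a[-b.shape[0]:,-b.shape[1]:]=b
cv2.imwrite("pics/w9.png",a[:,:,::-1])
E
```

```text
21.3 [0.41933462 0.25645055 0.18204857] [ 1.26676529 -0.07464567 -0.02330865]
wrist 60 (209, 12, 140, 172) (array([502.6, 250.7]), array([119.9, 149. ]), 86.4)
wrist 150 (209, 13, 139, 171) (array([502.2, 250.8]), array([119.6, 148.3]), 86.4)
top 60 (136, 187, 65, 74) (array([500.1, 244.3]), array([131.2, 152.8]), 86.3)
top 150 (136, 187, 61, 73) (array([500.8, 246.3]), array([126.9, 151.7]), 86.3)
```

View pics/w9.png

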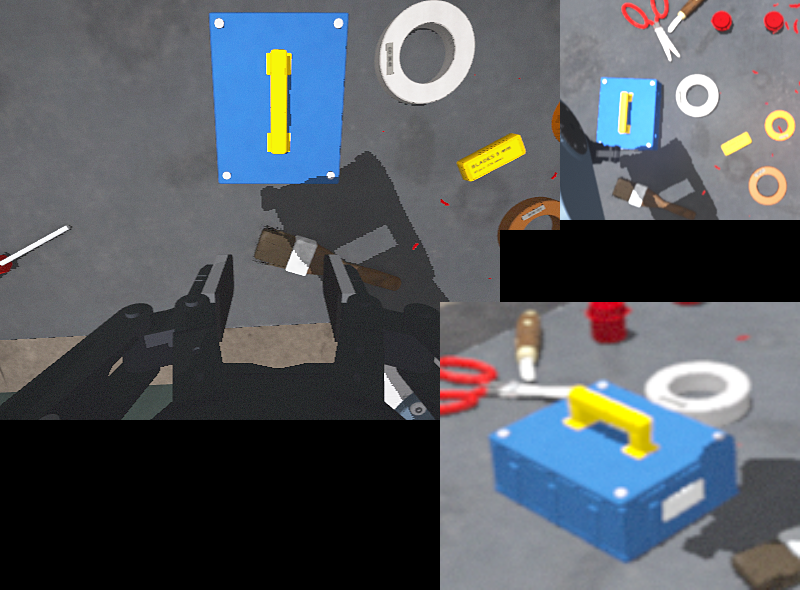

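The final views show the lid flush and square on the case. It is centred at (0.5026,0.2507), against the case at (0.5018,0.2502), at the same angle and with no gap in the scene crop around (615,470). The robot is clear of everything, so I hand in.

```bash
python3 -c "
from station import robot
print(robot.finish_job())"
```

```text
the job is handed in; nothing more can be done
None
```

The ring gauge lies flat in the blue case with the lid seated square and fully down on the rim, the caps and blade box were left alone, and I handed the job in at about 21 s of the 54 s allowed (no verdict was returned).

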